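# Check a rubber trimming pad with a hardness gauge and sort it

### The arm

A 6-joint arm with a two-finger parallel gripper is mounted at the origin on the work surface; the furniture and walls round the work are solid. World frame = base frame: x ahead of the robot, y to its left, z up, the work surface at z = 0. Lengths are in mm, angles in rad, forces in N, time in s.
With the tool pointing down it reaches from about 400 to 925 mm from the base axis. Payload 12.5 kg.
Tool frame: the origin (TCP) lies on the front face of the gripper's body, between the roots of the fingers; the fingertips stand 78 mm ahead of it and the grasp point (between the pads) lies 59 mm ahead of it (env.nose_length is the distance from the TCP to the fingertips, in mm); z points along the fingers, y is the line along which they close (so a half turn about z gives the same grasp; the last joint's range is limited). The gripper opens to 95 mm and grips with 3 to 60 N. Pads are 20 mm wide; open, the fingers measure 119 mm over their backs; the gripper's body (75 mm by 180 mm) begins 59 mm behind the grasp point.
Start: joints at [-1.243, 0.491, 1.559, -0, 1.092, -0.106], TCP at [262.723, -567.111, 292.261] pointing down, gripper open.
Joint ranges: [-3.1, 3.1], [-0.84, 2.19], [0.05, 2.79], [-1.13, 4.28], [0.06, 2.93], [-2.69, 2.69]. Speed limits (rad/s): [2.22, 2.22, 2.79, 3.14, 3.14, 3.14].

### API

Orientations are given as [roll, pitch, yaw] about the fixed x, y, z axes, in that order (R = Rz(yaw) Ry(pitch) Rx(roll)).
In Python, from cell import env gives the robot as it stands.
- The arm moves only by the tool jog_arm, never from a script. Its argument "motion" is a list of rows, each a list of 7 numbers: the turn, a rotation vector about the tool's x, y, z in degrees, then the shift along the tool's x, y, z in mm, then the finger opening in mm, from 0 to 95.1. In form: [[wx, wy, wz, x, y, z, hand], ...]. A call has 1 to 10 rows; each row shifts and turns the commanded pose from where the row before left it, along the tool's axes as they then stand; what a row does not reach is not made up. A row lasts 1/8 s, in which the tool goes at most 62.5 mm and 10.7 degrees, less where a joint would pass 70% of its speed; a pose out of reach is approached as far as the arm can. A call is refused whole if a number of a shift passes 62.5 or a number of a turn 10.7, either way. A call with a gripper value outside its range is refused whole. The fingers move at their own pace and stop on an object; the grip force is fixed at half the most. Time passes only in rows, so rows that do not move let the fingers close. It gives the time, the measured TCP pose, the force, the opening and the grip force at its end, in the units of the state.
- env.state(): the state, without advancing time (a new reading comes with each control period).
- env.read_camera(name): name is "side" or "top" or "wrist"; returns a dict with "color" (480x640x3 uint8, red, green, blue), "z_map" (480x640 float32, mm along the optical axis (not along the pixel's ray), 0 where there is no reading), "camera_matrix" (3x3 intrinsics, pixels), "world_to_cam" (4x4, takes a point from world to camera coordinates). Camera axes: x right, y up, looking along -z (the intrinsics and any distortion apply to the point x, -y, -z); pixel columns grow to the right and rows downward; lengths in mm; the calibration is good to about 2 mm. A picture is of the moment at which its call begins.
- env.job_done(): hands the job in; it is judged then, once.
Trained networks look in the newest picture that a camera, given by its name, has taken for a name from the list of things; names that differ only in an ending like _2 or _b are one class to them, and where a whole thing is asked for, a point or a joint stands for the part that bears it (a point fixed in the world has none). Each returns a list of dicts, best first, with "score" (0 to 1); they miss things now and then, are a little off and sometimes report something else, mostly with a low value. They report only what shows in the picture. A call takes as long as a camera call.
- env.recognise(camera, thing): "location" ([column, row] in pixels, amid what is visible of it).
The state is a dict: "t": time; "joints": joint angles; "qvel": joint speeds; "tau": joint torques, N m; "eef_pos": TCP position; "tcp_rot": TCP orientation; "ft_force": force on the tool from outside, world axes, zero at the start; "moment": the same for the moment, N m; "opening": opening from 0.0 (shut) to 1.0 (fully open); "grip_force": force on a finger pad.
Only numpy, scipy, OpenCV 4.12 (cv2) and the standard library are available. Lean on these libraries where they do the work, as an engineer would, in place of code of your own. Each camera call takes 0.05 s, during which the arm holds its last target. There are 200 camera calls.

### The job

Find out whether the black rubber pad has gone hard: take the hardness gauge out of its rest, press it squarely onto the grey test spot in the middle of the pad until its foot sits firmly on the rubber, and hold it there for a second with a steady push of 12 N (give or take 2, and never more than 20). Push the pin in nowhere but on that spot, then stand the gauge back upright in its rest and read its orange pointer: a pad that read in the red goes flat into the red tray, one that read in the green goes flat into the green tray. Leave the jar, the cup and the wooden rib where they are.

Things in the scene. Friction and masses are not known exactly. Their poses are not given: they have to be found in the camera images.
- gauge_grip (a point): point on the axis of the gauge's black upright grip, 43 mm above gauge_flange, z up. The grip is 26 (its x) x 28 (its y) mm across, to be held across its 28 mm (fingers closing along its y), and reaches from 38 mm below this point to 33 above it, with a 4 mm cap on top. A white scale plate 26 mm wide stands off its -x side, 14 to 23 mm from the axis. The gauge weighs about 0.3 kg
- gauge_flange (a point): centre of the underside of the gauge's aluminium flange (52 mm across, 4.5 thick), z up along the gauge. The foot, a black rubber sole ring 36 mm outside and 23 inside, hangs below it on a screw-out nose, set to another length each time that no reading shows: the sole's underside lies 12 to 18 mm below this point, so feel for it. The sole gives 1 mm for each 20 N
- gauge_pin (a joint): how far the sprung steel pin (6 mm thick) is pushed up into the gauge, m: 0 = fully out, standing 10 mm below the sole; 0.010 = tip level with the sole. Its spring pushes with 1 N at first and 6 N at 0.010, so a push of more than 7 N means that the sole is down
- gauge_pointer (a joint): height of the orange drag pointer on the gauge's white scale, m; starts at 0 to 0.004. The pin lifts it three times as far as the pin goes in, and it stays at the highest value. Green zone below 0.015, red above. With the sole fully down a good soft pad reads about 0.009 (the spot yields), a hardened one about 0.027; a half-finished press of a hard pad reads falsely low
- rest_seat (a point): centre of the seat of the grey round rest, 34 mm above the table, on which the gauge's flange stands while nose and pin hang free in the hole (22 mm radius); a rim 6 mm high above the seat, of 31 mm inner and 37 mm outer radius, surrounds the flange. Fixed
- pad_mid (a point): centre of the loose black rubber pad, 80 (its x) x 50 (its y) x 28 mm, half-way up, z up; lies flat on the table; about 0.16 kg. Can be held across its 50 mm
- pad_top (a point): centre of the pad's top face (14 mm above pad_mid), where the round grey test spot, 21 mm across, lies 1 mm below the top face; the pin must meet it within 8 mm of this point
- green_tray: fixed shallow green tray, 125 x 125 mm outside, walls 4 mm thick and 16 high, floor 4 mm; origin at the centre of its underside
- red_tray: fixed shallow red tray, of the same size; origin at the centre of its underside
- jar_brown: bystander: reddish-brown jar with a black lid, 52 mm across, 94 tall; origin under its centre. Leave alone
- brown_cup: bystander: brown and beige clay cup, 64 mm across, 63 tall; origin under its centre. Leave alone
- rib: bystander: flat wooden rib, 59 x 96 x 8 mm; origin under its centre. Leave alone

How it is judged:
By the outcome, as a careful person would: the job done as asked, in the order asked, and still so for the second after the job is handed in, with the robot touching nothing.
It also fails if it takes over 64 s, if anything falls off the work surface, if the arm or the gripper's body presses on something with over 40 N, if the wrist force passes 120 N, or if a joint passes its speed limit or range.

## Working session

There is one attempt and no reset: what is moved stays moved. The work goes in short steps, Python scripts to look and compute and a tool call to move; the robot and the scene stay as the last step left them, time stands still between calls to the robot, and variables do not carry over. Pictures are saved under pics/ and viewed, at most 10 in all, crops included, and the job is handed in when it is done.

Besides the shell and the picture viewer there is one more tool, called after "Emit:" by a JSON object that holds its "name" and its "arguments", one argument or row to a line. jog_arm: Moves the arm, as the interface text tells. Its arguments: {"type":"object","properties":{"motion":{"type":"array"}},"required":["motion"]}

```bash
mkdir -p pics
cat > h.py <<'E'
import numpy as np, cv2
from cell import env
def look(c):
    return env.read_camera(c)
def pix2world(d,u,v,z=None):
    K=d["camera_matrix"];T=np.linalg.inv(d["world_to_cam"])
    x=(u-K[0,2])/K[0,0];y=(v-K[1,2])/K[1,1]
    r=np.array([x,-y,-1.])
    if z is None:
        D=d["z_map"][int(round(v)),int(round(u))]
        return (T@np.append(r*D,1))[:3]
    o=T[:3,3];w=T[:3,:3]@r
    return o+w*(z-o[2])/w[2]
def cloud(d):
    K=d["camera_matrix"];T=np.linalg.inv(d["world_to_cam"])
    v,u=np.mgrid[:480,:640];D=d["z_map"]
    P=np.stack([(u-K[0,2])/K[0,0]*D,-(v-K[1,2])/K[1,1]*D,-D],-1)
    W=P@T[:3,:3].T+T[:3,3]; W[D==0]=np.nan
    return W
E
python3 - <<'E'
from h import *
np.set_printoptions(precision=1,suppress=True)
print(env.state())
ims=[]
for c in ["top","side"]:
    d=look(c);ims.append(d["color"]);np.savez(f"{c}0.npz",**d)
    for n in ["gauge_grip","gauge_flange","rest_seat","pad_mid","pad_top","green_tray","red_tray","jar_brown","brown_cup","rib","gauge_pointer"]:
        for r in env.recognise(c,n)[:2]:
            u,v=r["location"];print(c,n,round(r["score"],2),np.array([u,v]),pix2world(d,u,v))
    cv2.imwrite(f"pics/{c}0.png",d["color"][...,::-1])
E
```

```text
{'t': 0.0, 'joints': array([-1.2,  0.5,  1.6, -0. ,  1.1, -0.1]), 'qvel': array([-0., -0.,  0., -0.,  0.,  0.]), 'tau': array([ -0. , -61.3, -25.8,   0.1,   0. ,  -0. ]), 'eef_pos': array([ 262.7, -566.9,  291.7]), 'tcp_rot': array([-3.1, -0. ,  0.4]), 'ft_force': array([ 0.9, -0.4, -0.2]), 'moment': array([-0.,  0., -0.]), 'grip_force': 0.0, 'opening': 1.001628553653687}
top gauge_grip 0.61 [221.3 316.4] [398.1 207.5  95.5]
top gauge_flange 0.8 [215.4 314.2] [403.1 214.2 115.3]
top rest_seat 0.73 [231.7 305.8] [416.4 200.   32.9]
top pad_mid 0.72 [331.6 300.7] [424.3  -1.2  23.9]
top pad_top 0.59 [335.  299.1] [427.5  -8.1  27.4]
top green_tray 0.94 [237.4 224.4] [585.5 194.9   6.9]
top green_tray 0.37 [315.6 217.1] [597.9  29.8  13.5]
top red_tray 0.88 [415.9 218.9] [ 592.8 -181.1    4.3]
top jar_brown 0.59 [456.1 279.4] [ 462.5 -236.2   96.5]
top brown_cup 0.89 [335.2 183.3] [658.9 -11.3  60.6]
top rib 0.58 [317.  219.2] [594.6  27.1   5.8]
top gauge_pointer 0.23 [236.3 225.3] [583.7 197.2   6.5]
side gauge_grip 0.94 [366.8 362.8] [399.4 236.5  72.4]
side gauge_grip 0.57 [364.6 185. ] [ 464.7 -226.4   55. ]
side gauge_flange 0.87 [365.5 362.2] [401.4 236.8  73.7]
side rest_seat 0.79 [359.3 385.9] [405.8 254.9  38.8]
side rest_seat 0.49 [257.8 348.3] [580.6 191.6   3.9]
side pad_mid 0.73 [370.7 276.8] [419.2  12.5  28.7]
side pad_top 0.71 [367.9 273.9] [425.1   5.9  28.4]
side green_tray 0.96 [257.8 348.5] [580.5 191.8   3.7]
side red_tray 0.89 [298.7 208. ] [ 595.6 -185.7    3.5]
side jar_brown 0.96 [362.8 183.8] [ 468.4 -223.7   59.4]
side brown_cup 0.8 [242.8 245.8] [653.3  18.5  64.2]
side brown_cup 0.69 [363.2 362. ] [404.7 237.7  74.4]
side rib 0.57 [275.6 280. ] [588.7  39.5  11.3]
```

Run:
```python
from h import *
np.set_printoptions(precision=1,suppress=True)
for c in ["top"]:
    d=dict(np.load(c+"0.npz"));W=cloud(d);
    z=W[...,2];X=W[...,0];Y=W[...,1]
    def box(n,x0,x1,y0,y1,z0,z1):
        m=(X>x0)&(X<x1)&(Y>y0)&(Y<y1)&(z>z0)&(z<z1);p=W[m][:,:2].astype(np.float32)
        (cx,cy),s,a=cv2.minAreaRect(p);print(n,len(p),(round(cx,1),round(cy,1)),np.round(s,1),round(a,1),W[m].mean(0),cv2.boxPoints(((cx,cy),s,a)).tolist() if n=='pad' else '')
    box("pad",340,510,-80,80,20,36)
    box("restrim",330,500,130,290,36,44)
    box("gauge top",330,500,130,290,105,140)
    box("gauge grip",330,500,130,290,60,140)
im=[dict(np.load(c+"0.npz"))["color"] for c in ("top","side")]
a=cv2.resize(im[0][170:370,170:490],(800,500),interpolation=2);cv2.imwrite("pics/t1.png",a[...,::-1])
b=cv2.resize(im[1][150:430,200:480],(600,600),interpolation=2);cv2.imwrite("pics/s1.png",b[...,::-1])
```

```text
pad 966 (427.4, -5.4) [79.8 50.1] 11.3 [427.1  -5.4  28.6] [[383.3638610839844, 11.343652725219727], [393.1740417480469, -37.7504997253418], [471.4496154785156, -22.109132766723633], [461.6394348144531, 26.98501968383789]]
restrim 558 (402.4, 222.3) [72.8 72.5] 69.1 [404.5 219.1  39.6] 
gauge top 202 (401.8, 223.0) [25.8 27.5] 17.7 [401.9 221.8 111.9] 
gauge grip 322 (398.6, 221.5) [32.8 28.2] 16.4 [400.  218.4 102.6]
```

View pics/t1.png

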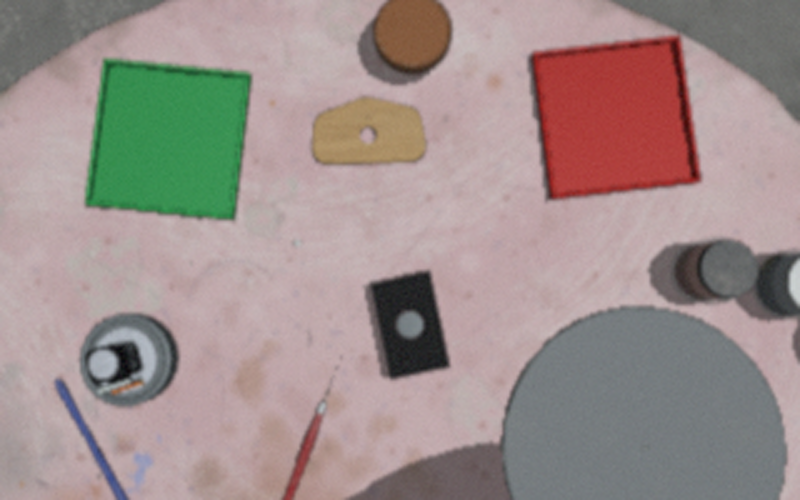

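View pics/s1.png

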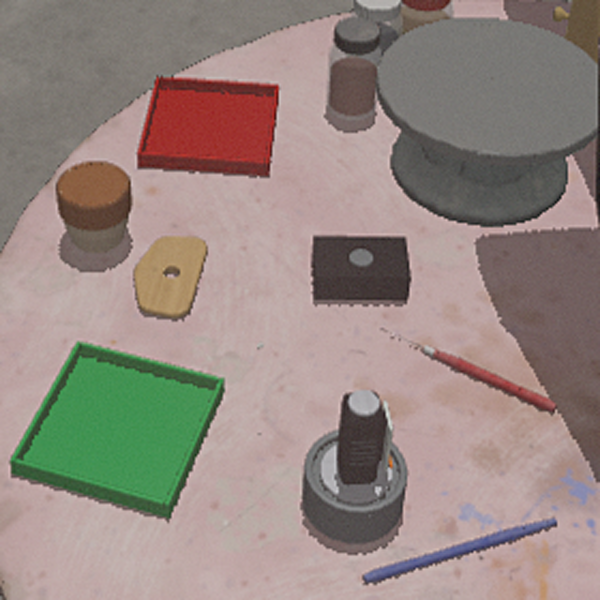

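The top view shows the gauge in its rest (crop ~(115,360)), with its plate towards the robot. The pad and its spot are at (410,325), the green tray is left, the red tray right, and a tall grey banding wheel sits lower right. The side view agrees: the gauge is upright at (363,440) and the jar is next to the wheel.

```bash
cat >> h.py <<'E'
from scipy.spatial.transform import Rotation as Ro
def go(p,yaw=None):
    "shift in tool axes at the present orientation and turn about tool z (deg) to reach TCP p, tool yaw (deg)"
    s=env.state();R=Ro.from_euler("xyz",s["tcp_rot"])
    sh=R.inv().apply(np.array(p)-s["eef_pos"])
    w=None
    if yaw is not None:
        w=np.degrees((R.inv()*Ro.from_euler("xyz",[180,0,yaw],degrees=True)).as_rotvec())
    print("pos",s["eef_pos"],"rpy",np.degrees(s["tcp_rot"]),"shift",sh,"turn",w,"t",s["t"])
E
python3 - <<'E'
from h import *
np.set_printoptions(precision=2,suppress=True)
go([402,222,250],17)
d=dict(np.load("top0.npz"));W=cloud(d);z=W[...,2];X=W[...,0];Y=W[...,1]
m=(X>200)&(X<460)&(Y<-60)&(Y>-400)&(z>100);print("wheel",np.nanmin(W[m],0),np.nanmax(W[m],0))
g=d["color"][...,:].astype(int)
for n,k,o in(("g",1,(0,2)),("r",0,(1,2))):
    m=(g[...,k]>1.6*g[...,o[0]])&(g[...,k]>1.6*g[...,o[1]])&(X>500)&(z<30)
    p=W[m][:,:2].astype(np.float32);print(n,len(p),cv2.minAreaRect(p))
E
```

```text
pos [ 262.73 -567.1   292.25] rpy [179.99  -0.    24.85] shift [ 458.03 -657.49   42.2 ] turn [ 0.01 -0.    7.85] t 1.2
wheel [ 215.92 -399.96  100.09] [439.63 -60.   737.81]
g 3344 ((582.73193359375, 194.27859497070312), (123.12448120117188, 121.9195556640625), 83.33085632324219)
r 3535 ((596.8526611328125, -179.84005737304688), (123.90754699707031, 125.5237808227539), 5.8941826820373535)
```

Emit:
{"name": "jog_arm", "arguments": {
  "motion": [
    [0,0,0,42,-25,0,95],
    [0,0,0,42,-25,0,95],
    [0,0,0,42,-25,0,95],
    [0,0,0,42,-25,0,95],
    [0,0,0,41,-24,0,95],
    [0,0,0,41,-24,0,95],
    [0,0,0,41,-24,0,95],
    [0,0,0,41,-24,0,95],
    [0,0,0,14,-50,0,95],
    [0,0,0,14,-50,0,95]
  ]
}}

```text
t: 2.45
eef_pos: [464.8, -145.6, 292.1]
tcp_rot: [3.142, -0.0, 0.434]
ft_force: [1.0, 0.3, -0.0]
opening: 0.995
grip_force: 0.0
```

Emit:
{"name": "jog_arm", "arguments": {
  "motion": [
    [0,0,0,14,-50,0,95],
    [0,0,0,14,-50,0,95],
    [0,0,0,14,-50,0,95],
    [0,0,0,14,-50,0,95],
    [0,0,0,14,-50,0,95],
    [0,0,0,14,-50,0,95],
    [0,0,8,14,-50,0,95],
    [0,0,0,0,0,20,95],
    [0,0,0,0,0,0,95]
  ]
}}

```text
t: 3.58
eef_pos: [406.2, 211.9, 271.5]
tcp_rot: [3.141, 0.002, 0.296]
ft_force: [-0.1, 0.6, -0.1]
opening: 1.002
grip_force: 0.0
```

Run:
```python
from h import *
np.set_printoptions(precision=2,suppress=True)
d=look("wrist");np.savez("w1.npz",**d)
cv2.imwrite("pics/w1.png",d["color"][...,::-1])
W=cloud(d);z=W[...,2]
near=(np.hypot(W[...,0]-402,W[...,1]-222)<60)
for lo,hi in((36,44),(104,125)):
    m=near&(z>lo)&(z<hi);p=W[m][:,:2].astype(np.float32)
    print(len(p),cv2.minAreaRect(p) if len(p)>5 else None, np.median(z[m]))
go([402,222,140],17)
```

```text
2547 ((403.64569091796875, 223.0399932861328), (68.22651672363281, 73.14759826660156), 9.330862045288086) 39.07309489542018
1292 ((401.3787536621094, 223.70445251464844), (25.284221649169922, 27.254802703857422), 17.012895584106445) 112.92739639188136
pos [406.67 211.51 272.17] rpy [179.99   0.06  16.89] shift [ -1.29 -11.42 132.17] turn [ 0.01  0.06 -0.11] t 3.625
```

View pics/w1.png

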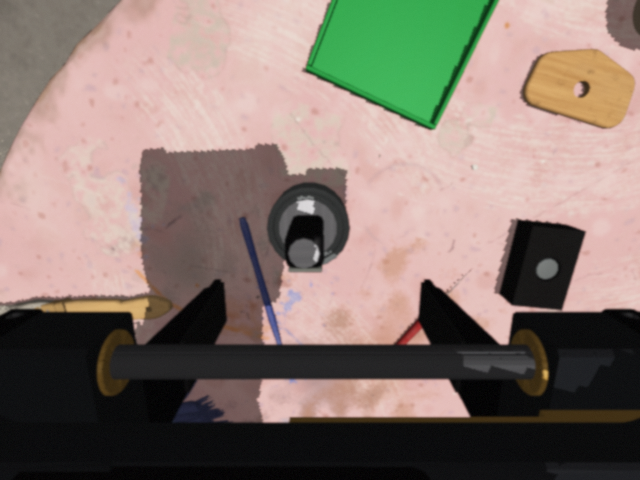

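The wrist view shows the gauge centred between the open fingers at (305,250), yaw 17° as measured.

Emit:
{"name": "jog_arm", "arguments": {
  "motion": [
    [0,0,0,-1,-12,0,95],
    [0,0,0,0,0,45,95],
    [0,0,0,0,0,45,95],
    [0,0,0,0,0,44,70],
    [0,0,0,0,0,0,40],
    [0,0,0,0,0,0,20],
    [0,0,0,0,0,0,20],
    [0,0,0,0,0,0,20],
    [0,0,0,0,0,0,20]
  ]
}}

```text
t: 4.75
eef_pos: [402.5, 222.8, 138.8]
tcp_rot: [3.142, -0.001, 0.294]
ft_force: [0.2, -0.3, -0.4]
opening: 0.426
grip_force: 0.0
```

Run:
```python
from h import *
np.set_printoptions(precision=2,suppress=True)
s=env.state();print(s["ft_force"],s["moment"],s["grip_force"],s["opening"]*95)
go([402,223,137],17)
```

```text
[ 0.19 -0.29 -0.37] [0.03 0.02 0.01] 0.0 40.43888633663744
pos [402.47 222.81 138.83] rpy [180.    -0.07  16.86] shift [-0.4  -0.32  1.83] turn [ 0.   -0.07 -0.14] t 4.75
```

Emit:
{"name": "jog_arm", "arguments": {
  "motion": [
    [0,0,0,0,0,0,20],
    [0,0,0,0,0,0,20],
    [0,0,0,0,0,0,20],
    [0,0,0,0,0,0,20]
  ]
}}

```text
t: 5.25
eef_pos: [402.4, 222.8, 138.4]
tcp_rot: [-3.142, -0.0, 0.294]
ft_force: [-0.1, 0.1, 6.0]
opening: 0.29
grip_force: 30.0
```

Emit:
{"name": "jog_arm", "arguments": {
  "motion": [
    [0,0,0,0,0,-5,20],
    [0,0,0,0,0,-15,20],
    [0,0,0,0,0,-30,20],
    [0,0,0,0,0,-40,20],
    [0,0,0,0,0,0,20],
    [0,0,0,0,0,0,20]
  ]
}}

```text
t: 6.0
eef_pos: [401.9, 222.6, 227.5]
tcp_rot: [3.141, 0.001, 0.294]
ft_force: [0.3, -0.0, -3.4]
opening: 0.29
grip_force: 30.0
```

Run:
```python
from h import *
np.set_printoptions(precision=2,suppress=True)
for n in("top0","w1"):
    d=dict(np.load(n+".npz"));W=cloud(d);c=d["color"].astype(int)
    nr=(np.hypot(W[...,0]-427,W[...,1]+5)<25)
    m=nr&(c.min(-1)>75)&(abs(W[...,2]-27)<6);print(n,m.sum(),W[m].mean(0),np.median(W[m],0))
s=env.state();print(s["ft_force"],s["moment"],s["grip_force"],s["opening"]*95)
d=look("wrist");cv2.imwrite("pics/w2.png",d["color"][...,::-1])
go([427.2,-5.4,218],17)
```

```text
top0 84 [427.27  -5.83  27.53] [427.7   -5.99  27.78]
w1 339 [426.65  -5.43  27.11] [426.8   -4.76  27.07]
[ 0.29 -0.03 -3.44] [0.05 0.04 0.03] 29.999557435512543 27.558287885336703
pos [401.85 222.55 227.17] rpy [179.99   0.11  16.86] shift [-41.82 225.5    9.3 ] turn [ 0.01  0.11 -0.14] t 6.05
```

View pics/w2.png

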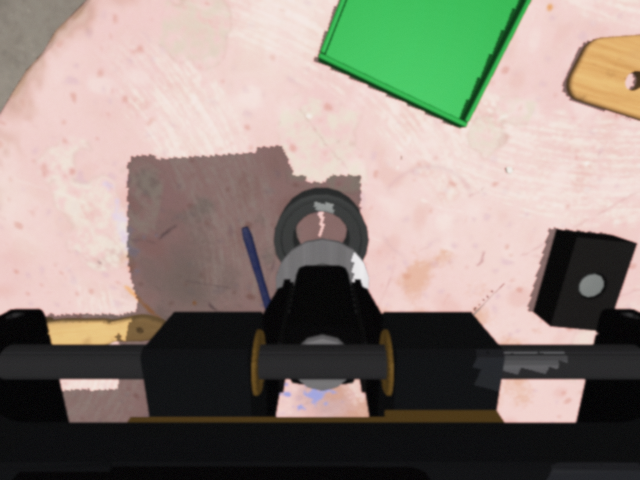

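The gauge hangs upright in the fingers, clear of the rest (~(320,230)). The pad's spot is at (590,287), unmoved.

Emit:
{"name": "jog_arm", "arguments": {
  "motion": [
    [0,0,0,-8,35,0,20],
    [0,0,0,-8,48,0,20],
    [0,0,0,-9,50,0,20],
    [0,0,0,-9,50,0,20],
    [0,0,0,-8,36,0,20],
    [0,0,0,0,7,20,20],
    [0,0,0,0,0,20,20],
    [0,0,0,0,0,10,20],
    [0,0,0,0,0,0,20],
    [0,0,0,0,0,0,20]
  ]
}}

```text
t: 7.3
eef_pos: [427.8, -5.6, 178.4]
tcp_rot: [3.141, -0.0, 0.295]
ft_force: [0.5, 1.1, -2.7]
opening: 0.293
grip_force: 30.0
```

Run:
```python
from h import *
np.set_printoptions(precision=2,suppress=True)
s=env.state();print(s["ft_force"],s["moment"])
go([427.2,-5.4,165],17)
d=look("side");cv2.imwrite("pics/s2.png",cv2.resize(d["color"][150:350,270:470],(600,600))[...,::-1])
```

```text
[ 0.51  1.09 -2.68] [-0.   -0.01  0.02]
pos [427.8   -5.58 178.45] rpy [179.99  -0.01  16.88] shift [-0.52 -0.35 13.45] turn [ 0.01 -0.01 -0.12] t 7.3
```

View pics/s2.png

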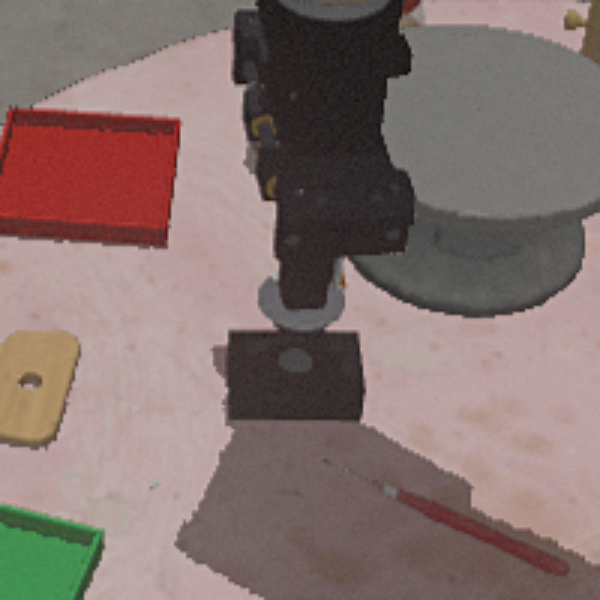

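The gauge hangs just behind and above the pad's spot, (295,360) in the crop, and is not touching it yet. Going down slowly.

Emit:
{"name": "jog_arm", "arguments": {
  "motion": [
    [0,0,0,-0.5,-0.3,6,20],
    [0,0,0,0,0,6,20],
    [0,0,0,0,0,4,20],
    [0,0,0,0,0,0,20],
    [0,0,0,0,0,0,20]
  ]
}}

```text
t: 7.98
eef_pos: [427.2, -5.6, 162.2]
tcp_rot: [3.142, -0.0, 0.294]
ft_force: [-0.4, -0.1, -1.8]
opening: 0.293
grip_force: 30.0
```

Emit:
{"name": "jog_arm", "arguments": {
  "motion": [
    [0,0,0,0,0,3,20],
    [0,0,0,0,0,3,20],
    [0,0,0,0,0,3,20],
    [0,0,0,0,0,0,20],
    [0,0,0,0,0,0,20]
  ]
}}

```text
t: 8.6
eef_pos: [427.1, -5.6, 153.3]
tcp_rot: [3.142, -0.0, 0.294]
ft_force: [0.3, 0.2, -1.0]
opening: 0.292
grip_force: 30.0
```

Emit:
{"name": "jog_arm", "arguments": {
  "motion": [
    [0,0,0,0,0,0.6,20],
    [0,0,0,0,0,0.6,20],
    [0,0,0,0,0,0,20],
    [0,0,0,0,0,0,20]
  ]
}}

```text
t: 9.1
eef_pos: [427.1, -5.6, 152.0]
tcp_rot: [3.141, -0.0, 0.294]
ft_force: [-0.8, 0.2, 0.4]
opening: 0.294
grip_force: 30.0
```

Emit:
{"name": "jog_arm", "arguments": {
  "motion": [
    [0,0,0,0,0,0.4,20],
    [0,0,0,0,0,0,20],
    [0,0,0,0,0,0,20]
  ]
}}

```text
t: 9.48
eef_pos: [427.1, -5.6, 151.6]
tcp_rot: [3.141, -0.0, 0.294]
ft_force: [0.5, -0.5, 0.1]
opening: 0.29
grip_force: 30.0
```

Emit:
{"name": "jog_arm", "arguments": {
  "motion": [
    [0,0,0,0,0,0.5,20],
    [0,0,0,0,0,0,20],
    [0,0,0,0,0,0,20]
  ]
}}

```text
t: 9.85
eef_pos: [427.1, -5.6, 151.1]
tcp_rot: [3.142, -0.0, 0.294]
ft_force: [-0.3, -0.5, 0.2]
opening: 0.293
grip_force: 30.0
```

Emit:
{"name": "jog_arm", "arguments": {
  "motion": [
    [0,0,0,0,0,0.5,20],
    [0,0,0,0,0,0,20],
    [0,0,0,0,0,0,20]
  ]
}}

```text
t: 10.22
eef_pos: [427.1, -5.6, 150.6]
tcp_rot: [3.141, -0.0, 0.294]
ft_force: [0.7, -0.1, -0.4]
opening: 0.294
grip_force: 30.0
```

Emit:
{"name": "jog_arm", "arguments": {
  "motion": [
    [0,0,0,0,0,0.5,20],
    [0,0,0,0,0,0,20],
    [0,0,0,0,0,0,20]
  ]
}}

```text
t: 10.6
eef_pos: [427.1, -5.6, 150.1]
tcp_rot: [3.142, -0.0, 0.294]
ft_force: [-0.1, -0.3, 0.4]
opening: 0.295
grip_force: 30.0
```

Emit:
{"name": "jog_arm", "arguments": {
  "motion": [
    [0,0,0,0,0,0.5,20],
    [0,0,0,0,0,0,20],
    [0,0,0,0,0,0,20]
  ]
}}

```text
t: 10.98
eef_pos: [427.1, -5.6, 149.6]
tcp_rot: [3.141, -0.0, 0.294]
ft_force: [-0.3, -0.1, 0.7]
opening: 0.291
grip_force: 30.0
```

Emit:
{"name": "jog_arm", "arguments": {
  "motion": [
    [0,0,0,0,0,0.5,20],
    [0,0,0,0,0,0,20],
    [0,0,0,0,0,0,20]
  ]
}}

```text
t: 11.35
eef_pos: [427.1, -5.6, 149.1]
tcp_rot: [3.141, -0.0, 0.294]
ft_force: [-0.4, 0.2, 1.2]
opening: 0.293
grip_force: 30.0
```

Emit:
{"name": "jog_arm", "arguments": {
  "motion": [
    [0,0,0,0,0,0.5,20],
    [0,0,0,0,0,0,20],
    [0,0,0,0,0,0,20]
  ]
}}

```text
t: 11.72
eef_pos: [427.1, -5.6, 148.6]
tcp_rot: [3.141, -0.0, 0.294]
ft_force: [0.4, 0.5, 1.8]
opening: 0.293
grip_force: 30.0
```

Emit:
{"name": "jog_arm", "arguments": {
  "motion": [
    [0,0,0,0,0,0.5,20],
    [0,0,0,0,0,0,20],
    [0,0,0,0,0,0,20]
  ]
}}

```text
t: 12.1
eef_pos: [427.1, -5.6, 148.1]
tcp_rot: [3.141, -0.0, 0.294]
ft_force: [0.1, -0.1, 2.3]
opening: 0.291
grip_force: 30.0
```

Emit:
{"name": "jog_arm", "arguments": {
  "motion": [
    [0,0,0,0,0,0.4,20],
    [0,0,0,0,0,0,20],
    [0,0,0,0,0,0,20]
  ]
}}

```text
t: 12.48
eef_pos: [427.1, -5.6, 147.7]
tcp_rot: [3.141, -0.0, 0.294]
ft_force: [0.1, 0.3, 2.4]
opening: 0.296
grip_force: 30.0
```

Emit:
{"name": "jog_arm", "arguments": {
  "motion": [
    [0,0,0,0,0,0.4,20],
    [0,0,0,0,0,0,20],
    [0,0,0,0,0,0,20]
  ]
}}

```text
t: 12.85
eef_pos: [427.1, -5.6, 147.3]
tcp_rot: [3.142, 0.0, 0.294]
ft_force: [-0.7, 0.2, 3.1]
opening: 0.296
grip_force: 30.0
```

Emit:
{"name": "jog_arm", "arguments": {
  "motion": [
    [0,0,0,0,0,0.3,20],
    [0,0,0,0,0,0,20],
    [0,0,0,0,0,0,20]
  ]
}}

```text
t: 13.22
eef_pos: [427.1, -5.6, 147.0]
tcp_rot: [3.141, 0.0, 0.294]
ft_force: [0.2, -1.5, 1.8]
opening: 0.292
grip_force: 30.0
```

Emit:
{"name": "jog_arm", "arguments": {
  "motion": [
    [0,0,0,0,0,0.3,20],
    [0,0,0,0,0,0,20],
    [0,0,0,0,0,0,20]
  ]
}}

```text
t: 13.6
eef_pos: [427.1, -5.6, 146.7]
tcp_rot: [3.141, 0.0, 0.294]
ft_force: [-0.3, -0.1, 2.4]
opening: 0.29
grip_force: 30.0
```

Emit:
{"name": "jog_arm", "arguments": {
  "motion": [
    [0,0,0,0,0,0.4,20],
    [0,0,0,0,0,0,20],
    [0,0,0,0,0,0,20]
  ]
}}

```text
t: 13.98
eef_pos: [427.1, -5.6, 146.3]
tcp_rot: [3.142, 0.0, 0.294]
ft_force: [0.1, -0.3, 2.2]
opening: 0.296
grip_force: 30.0
```

Emit:
{"name": "jog_arm", "arguments": {
  "motion": [
    [0,0,0,0,0,0.4,20],
    [0,0,0,0,0,0,20],
    [0,0,0,0,0,0,20]
  ]
}}

```text
t: 14.35
eef_pos: [427.1, -5.6, 145.9]
tcp_rot: [3.141, -0.0, 0.294]
ft_force: [1.5, -0.2, 1.6]
opening: 0.291
grip_force: 30.0
```

Emit:
{"name": "jog_arm", "arguments": {
  "motion": [
    [0,0,0,0,0,0.4,20],
    [0,0,0,0,0,0,20],
    [0,0,0,0,0,0,20]
  ]
}}

```text
t: 14.72
eef_pos: [427.1, -5.6, 145.5]
tcp_rot: [3.142, 0.0, 0.294]
ft_force: [0.8, -0.4, 3.0]
opening: 0.293
grip_force: 30.0
```

Emit:
{"name": "jog_arm", "arguments": {
  "motion": [
    [0,0,0,0,0,0.3,20],
    [0,0,0,0,0,0,20],
    [0,0,0,0,0,0,20]
  ]
}}

```text
t: 15.1
eef_pos: [427.1, -5.6, 145.3]
tcp_rot: [3.141, -0.0, 0.294]
ft_force: [-1.1, 0.1, 5.7]
opening: 0.293
grip_force: 30.0
```

Emit:
{"name": "jog_arm", "arguments": {
  "motion": [
    [0,0,0,0,0,0.13,20],
    [0,0,0,0,0,0,20]
  ]
}}

```text
t: 15.35
eef_pos: [427.1, -5.6, 145.3]
tcp_rot: [3.141, -0.0, 0.294]
ft_force: [-1.3, 0.3, 7.2]
opening: 0.29
grip_force: 30.0
```

Run:
```python
from h import *
f=[]
for i in range(6): look("side");f.append(env.state()["ft_force"][2].round(2))
print(f,np.mean(f),env.state()["t"])
```

```text
[np.float64(6.08), np.float64(7.1), np.float64(7.14), np.float64(6.77), np.float64(7.66), np.float64(7.28)] 7.005 15.65
```

Emit:
{"name": "jog_arm", "arguments": {
  "motion": [
    [0,0,0,0,0,0.14,20],
    [0,0,0,0,0,0,20]
  ]
}}

```text
t: 15.9
eef_pos: [427.1, -5.6, 145.2]
tcp_rot: [3.141, -0.0, 0.294]
ft_force: [-0.4, -0.0, 8.3]
opening: 0.295
grip_force: 30.0
```

Run:
```python
from h import *
f=[]
for i in range(6): look("side");f.append(env.state()["ft_force"][2].round(2))
print(f,np.mean(f),env.state()["t"])
```

```text
[np.float64(9.0), np.float64(7.76), np.float64(7.89), np.float64(8.31), np.float64(7.5), np.float64(7.3)] 7.96 16.2
```

Emit:
{"name": "jog_arm", "arguments": {
  "motion": [
    [0,0,0,0,0,0.12,20],
    [0,0,0,0,0,0,20],
    [0,0,0,0,0,0,20],
    [0,0,0,0,0,0,20],
    [0,0,0,0,0,0,20],
    [0,0,0,0,0,0,20],
    [0,0,0,0,0,0,20],
    [0,0,0,0,0,0,20]
  ]
}}

```text
t: 17.2
eef_pos: [427.1, -5.6, 145.1]
tcp_rot: [3.141, -0.0, 0.294]
ft_force: [-2.0, -0.4, 10.0]
opening: 0.291
grip_force: 30.0
```

Run:
```python
from h import *
f=[]
for i in range(10): look("side");f.append(env.state()["ft_force"][2].round(2))
print(np.mean(f),np.min(f),np.max(f),env.state()["t"])
```

```text
9.916 9.18 11.0 17.7
```

Emit:
{"name": "jog_arm", "arguments": {
  "motion": [
    [0,0,0,0,0,-0.05,20],
    [0,0,0,0,0,0,20],
    [0,0,0,0,0,0,20],
    [0,0,0,0,0,0,20],
    [0,0,0,0,0,0,20],
    [0,0,0,0,0,0,20],
    [0,0,0,0,0,0,20],
    [0,0,0,0,0,0,20],
    [0,0,0,0,0,0,20],
    [0,0,0,0,0,0,20]
  ]
}}

```text
t: 18.95
eef_pos: [427.1, -5.6, 145.1]
tcp_rot: [3.141, -0.0, 0.294]
ft_force: [-0.7, 0.2, 9.2]
opening: 0.288
grip_force: 30.0
```

Run:
```python
from h import *
f=[]
for i in range(4): look("side");f.append(env.state()["ft_force"][2].round(2))
print(np.mean(f),env.state()["t"])
```

```text
8.885000000000002 19.15
```

Emit:
{"name": "jog_arm", "arguments": {
  "motion": [
    [0,0,0,0,0,-2,20],
    [0,0,0,0,0,-6,20],
    [0,0,0,0,0,-20,20],
    [0,0,0,0,0,-30,20],
    [0,0,0,0,0,-25,20],
    [0,0,0,0,0,0,20],
    [0,0,0,0,0,0,20]
  ]
}}

```text
t: 20.02
eef_pos: [426.6, -5.5, 227.1]
tcp_rot: [-3.141, 0.001, 0.294]
ft_force: [0.6, 0.3, -3.0]
opening: 0.291
grip_force: 30.0
```

Run:
```python
from h import *
np.set_printoptions(precision=2,suppress=True)
f=[]
for i in range(4): d=look("top");f.append(env.state()["ft_force"][2].round(2))
print(np.mean(f))
W=cloud(d);z=W[...,2]
d0=dict(np.load("top0.npz"));W0=cloud(d0)
d=look("side")
cv2.imwrite("pics/s3.png",cv2.resize(d["color"][150:350,270:470],(600,600))[...,::-1])
# rest rim centre from seen data: circle fit on ring outer points
for Wx in(W0,W):
    m=(np.hypot(Wx[...,0]-402,Wx[...,1]-222)<50)&(abs(Wx[...,2]-40)<3)
    print(cv2.minEnclosingCircle(Wx[m][:,:2].astype(np.float32)),cv2.minAreaRect(Wx[m][:,:2].astype(np.float32)))
go([402.4,222.8,227],17)
```

```text
-3.2075
((401.9952087402344, 222.5323028564453), 36.855831146240234) ((402.51446533203125, 222.3534393310547), (73.04417419433594, 72.22108459472656), 72.05773162841797)
((401.9527893066406, 222.54774475097656), 36.926353454589844) ((402.03594970703125, 222.47158813476562), (72.22755432128906, 71.92828369140625), 62.9836540222168)
pos [426.96  -5.56 227.18] rpy [-179.97    0.07   16.86] shift [  42.72 -225.67    0.25] turn [-0.03  0.07 -0.14] t 20.275
```

Net push was about 12.1 N. Returning to the rest.

Emit:
{"name": "jog_arm", "arguments": {
  "motion": [
    [0,0,0,9,-38,0,20],
    [0,0,0,9,-50,0,20],
    [0,0,0,9,-50,0,20],
    [0,0,0,8,-50,0,20],
    [0,0,0,8,-38,0,20],
    [0,0,0,0,0,0,20],
    [0,0,0,0,0,0,20]
  ]
}}

```text
t: 21.15
eef_pos: [402.6, 222.9, 227.5]
tcp_rot: [3.141, 0.001, 0.295]
ft_force: [0.2, 0.6, -2.4]
opening: 0.29
grip_force: 30.0
```

Run:
```python
from h import *
np.set_printoptions(precision=2,suppress=True)
go([402.4,222.8,142],17)
```

```text
pos [402.55 222.94 227.47] rpy [179.98   0.05  16.88] shift [-0.11  0.07 85.47] turn [ 0.02  0.05 -0.12] t 21.15
```

Emit:
{"name": "jog_arm", "arguments": {
  "motion": [
    [0,0,0,0,0,25,20],
    [0,0,0,0,0,20,20],
    [0,0,0,0,0,20,20],
    [0,0,0,0,0,12,20],
    [0,0,0,0,0,6,20],
    [0,0,0,0,0,2,20],
    [0,0,0,0,0,0,20],
    [0,0,0,0,0,0,20]
  ]
}}

```text
t: 22.15
eef_pos: [402.9, 223.3, 143.2]
tcp_rot: [3.142, -0.001, 0.294]
ft_force: [0.3, -0.7, -2.7]
opening: 0.292
grip_force: 30.0
```

Emit:
{"name": "jog_arm", "arguments": {
  "motion": [
    [0,0,0,-0.5,0.5,1.5,20],
    [0,0,0,0,0,1.5,20],
    [0,0,0,0,0,1,20],
    [0,0,0,0,0,0,20],
    [0,0,0,0,0,0,20]
  ]
}}

```text
t: 22.78
eef_pos: [402.4, 222.6, 138.9]
tcp_rot: [3.141, 0.0, 0.294]
ft_force: [-0.4, 0.4, -3.0]
opening: 0.293
grip_force: 30.0
```

Emit:
{"name": "jog_arm", "arguments": {
  "motion": [
    [0,0,0,0,0,0.4,20],
    [0,0,0,0,0,0.4,20],
    [0,0,0,0,0,0,20],
    [0,0,0,0,0,0,20]
  ]
}}

```text
t: 23.28
eef_pos: [402.4, 222.6, 138.4]
tcp_rot: [3.142, -0.0, 0.294]
ft_force: [-1.9, -0.2, 6.0]
opening: 0.291
grip_force: 30.0
```

Emit:
{"name": "jog_arm", "arguments": {
  "motion": [
    [0,0,0,0,0,-0.3,50],
    [0,0,0,0,0,0,70],
    [0,0,0,0,0,0,80],
    [0,0,0,0,0,0,80],
    [0,0,0,0,0,-20,80],
    [0,0,0,0,0,-40,80],
    [0,0,0,0,0,-50,80],
    [0,0,0,-10,50,-20,80],
    [0,0,0,-10,50,0,80],
    [0,0,0,-10,50,0,80]
  ]
}}

```text
t: 24.52
eef_pos: [417.1, 68.9, 268.8]
tcp_rot: [3.141, -0.001, 0.295]
ft_force: [0.2, 0.8, -0.5]
opening: 0.839
grip_force: 0.0
```

Run:
```python
from h import *
np.set_printoptions(precision=2,suppress=True)
ims=[]
psi=np.radians(17);ax=np.array([np.cos(psi),np.sin(psi)]);c0=np.array([402,222.5])
def orange(d):
    c=d["color"];h=cv2.cvtColor(c,cv2.COLOR_RGB2HSV);m=(h[...,0]>=5)&(h[...,0]<=18)&(h[...,1]>130)&(h[...,2]>100)
    W=cloud(d);m&=(np.hypot(W[...,0]-402,W[...,1]-222)<60)
    v,u=np.nonzero(m)
    return u,v,W[m]
def plane(d,u,v):
    K=d["camera_matrix"];T=np.linalg.inv(d["world_to_cam"])
    r=T[:3,:3]@np.array([(u-K[0,2])/K[0,0],-(v-K[1,2])/K[1,1],-1.]);o=T[:3,3]
    n=np.append(ax,0);p0=np.append(c0-24*ax,0);t=((p0-o)@n)/(r@n);return o+t*r
new={}
for c in("top","side","wrist"):
    new[c]=look(c);print(c,[(r["location"],round(r["score"],2)) for r in env.recognise(c,"gauge_pointer")[:2]])
for n,d in(("top0",dict(np.load("top0.npz"))),("top",new["top"]),("side0",dict(np.load("side0.npz"))),("side",new["side"]),("w1",dict(np.load("w1.npz"))),("wrist",new["wrist"])):
    u,v,W=orange(d);print(n,len(u),(u.mean(),v.mean(),plane(d,u.mean(),v.mean()),W.mean(0)) if len(u) else '')
cr=lambda d,u,v:cv2.resize(d["color"][v-30:v+30,u-30:u+30],(380,380),interpolation=cv2.INTER_NEAREST)
d0=dict(np.load("top0.npz"));s0=dict(np.load("side0.npz"))
im=np.vstack([np.hstack([cr(d0,222,316),cr(new["top"],222,316)]),np.hstack([cr(s0,366,362),cr(new["side"],366,362)])])
cv2.imwrite("pics/ptr.png",cv2.resize(im,(600,600))[...,::-1])
cv2.imwrite("pics/w3.png",new["wrist"]["color"][...,::-1])
go([427.2,-5.4,230],11.3)
m=None
W=cloud(new["top"]);X,Y,z=W[...,0],W[...,1],W[...,2]
m=(abs(X-427)<60)&(abs(Y+5)<60)&(z>20)&(z<36);print("pad",cv2.minAreaRect(W[m][:,:2].astype(np.float32)))
```

```text
top []
side [([275.7, 278.2], 0.37)]
wrist [([237.1, 32.1], 0.53)]
top0 2 (np.float64(220.0), np.float64(324.5), array([397.67, 154.57, 352.62]), array([380.98, 217.78,  57.82]))
top 0 
side0 4 (np.float64(381.75), np.float64(365.75), array([377.27, 221.31,  51.65]), array([377.27, 225.18,  56.7 ]))
side 6 (np.float64(383.1666666666667), np.float64(354.3333333333333), array([377.58, 220.29,  77.72]), array([377.58, 224.23,  82.66]))
w1 0 
wrist 14 (np.float64(138.78571428571428), np.float64(232.21428571428572), array([381.54, 207.34,  77.  ]), array([383.9 , 204.85,  83.11]))
pos [417.08  70.91 268.32] rpy [-180.      0.01   16.88] shift [-12.47  75.97  38.32] turn [-0.    0.01  5.58] t 24.825
pad ((425.7028503417969, -27.02187728881836), (30.32096290588379, 83.72555541992188), 78.04913330078125)
```

View pics/ptr.png

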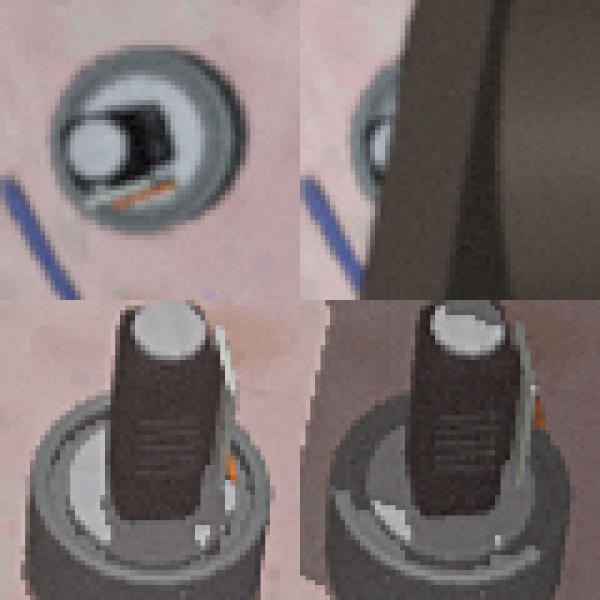

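The pictures show the gauge upright in its rest. In the side view its orange pointer moved from (381.8,365.8) to (383.2,354.3), about 26 mm up, so the pad read in the red. Next is the pad.

Emit:
{"name": "jog_arm", "arguments": {
  "motion": [
    [0,0,0,-6,38,0,90],
    [0,0,0,-6,38,0,90],
    [0,0,5.6,0,0,0,90],
    [0,0,0,0,0,0,90]
  ]
}}

```text
t: 25.32
eef_pos: [427.8, -5.1, 268.3]
tcp_rot: [-3.142, 0.0, 0.198]
ft_force: [0.8, -0.3, 0.6]
opening: 0.949
grip_force: 0.0
```

Run:
```python
from h import *
np.set_printoptions(precision=2,suppress=True)
d=look("wrist");W=cloud(d);X,Y,z=W[...,0],W[...,1],W[...,2]
m=(abs(X-427)<70)&(abs(Y+5)<70)&(z>22)&(z<36);print("pad",m.sum(),cv2.minAreaRect(W[m][:,:2].astype(np.float32)),np.median(z[m]))
d=look("side");W=cloud(d);X,Y,z=W[...,0],W[...,1],W[...,2]
m=(abs(X-427)<70)&(abs(Y+5)<70)&(z>22)&(z<36);print("pad side",m.sum(),cv2.minAreaRect(W[m][:,:2].astype(np.float32)),np.median(z[m]))
go([427.2,-5.4,81],11.3)
```

```text
pad 4750 ((426.0802001953125, -5.635261535644531), (80.51172637939453, 50.00772476196289), 11.094644546508789) 27.92383018337631
pad side 952 ((426.5129699707031, -7.197135925292969), (80.7506332397461, 57.541934967041016), 11.77174186706543) 28.55959465255046
pos [427.69  -4.95 268.32] rpy [-180.      0.01   11.47] shift [ -0.53   0.35 187.32] turn [-0.    0.01  0.17] t 25.425
```

Emit:
{"name": "jog_arm", "arguments": {
  "motion": [
    [0,0,0,-0.7,0.4,50,72],
    [0,0,0,0,0,50,72],
    [0,0,0,0,0,40,72],
    [0,0,0,0,0,30,72],
    [0,0,0,0,0,12,72],
    [0,0,0,0,0,4,72],
    [0,0,0,0,0,0,72]
  ]
}}

```text
t: 26.3
eef_pos: [427.4, -6.3, 83.0]
tcp_rot: [3.141, -0.001, 0.197]
ft_force: [0.1, 0.4, -0.1]
opening: 0.756
grip_force: 0.0
```

Emit:
{"name": "jog_arm", "arguments": {
  "motion": [
    [0,0,0,0,0,0,40],
    [0,0,0,0,0,0,40],
    [0,0,0,0,0,0,40],
    [0,0,0,0,0,0,40],
    [0,0,0,0,0,0,40]
  ]
}}

```text
t: 26.92
eef_pos: [427.2, -6.5, 82.8]
tcp_rot: [3.141, -0.001, 0.196]
ft_force: [-0.7, 0.8, 6.9]
opening: 0.526
grip_force: 30.0
```

Emit:
{"name": "jog_arm", "arguments": {
  "motion": [
    [0,0,0,0,0,-5,40],
    [0,0,0,0,0,-20,40],
    [0,0,0,0,0,-40,40],
    [0,0,0,0,0,-40,40],
    [0,0,0,0,0,-30,40],
    [0,0,0,0,0,0,40]
  ]
}}

```text
t: 27.68
eef_pos: [427.5, -6.5, 219.1]
tcp_rot: [3.14, -0.004, 0.196]
ft_force: [0.3, -0.4, -3.4]
opening: 0.528
grip_force: 30.0
```

Run:
```python
from h import *
np.set_printoptions(precision=2,suppress=True)
print(env.state()["ft_force"],env.state()["opening"]*95)
go([596.8,-179.8,215],11.3)
```

```text
[ 0.32 -0.44 -3.35] 50.1201156664956
pos [427.48  -6.5  219.05] rpy [179.91  -0.22  11.26] shift [132.21 203.01   4.87] turn [ 0.09 -0.22 -0.04] t 27.675
```

Emit:
{"name": "jog_arm", "arguments": {
  "motion": [
    [0,0,0,22,34,0,40],
    [0,0,0,30,46,0,40],
    [0,0,0,30,46,0,40],
    [0,0,0,28,43,0,40],
    [0,0,0,22,34,0,40],
    [0,0,0,0,0,40,40],
    [0,0,0,0,0,40,40],
    [0,0,0,0,0,30,40],
    [0,0,0,0,0,10,40],
    [0,0,0,0,0,0,40]
  ]
}}

```text
t: 28.92
eef_pos: [596.0, -179.7, 96.5]
tcp_rot: [-3.141, 0.001, 0.196]
ft_force: [-0.3, 0.2, -2.8]
opening: 0.523
grip_force: 30.0
```

Emit:
{"name": "jog_arm", "arguments": {
  "motion": [
    [0,0,0,0,0,3,40],
    [0,0,0,0,0,3,40],
    [0,0,0,0,0,0,40],
    [0,0,0,0,0,0,40]
  ]
}}

```text
t: 29.42
eef_pos: [596.3, -179.8, 91.7]
tcp_rot: [3.141, -0.0, 0.196]
ft_force: [-0.5, 0.3, -2.1]
opening: 0.525
grip_force: 30.0
```

Emit:
{"name": "jog_arm", "arguments": {
  "motion": [
    [0,0,0,0,0,2,40],
    [0,0,0,0,0,1.5,40],
    [0,0,0,0,0,0.8,40],
    [0,0,0,0,0,0,40],
    [0,0,0,0,0,0,40]
  ]
}}

```text
t: 30.05
eef_pos: [596.2, -179.8, 87.1]
tcp_rot: [3.142, -0.0, 0.196]
ft_force: [0.8, 0.7, -2.0]
opening: 0.522
grip_force: 30.0
```

Emit:
{"name": "jog_arm", "arguments": {
  "motion": [
    [0,0,0,0,0,0.5,40],
    [0,0,0,0,0,0.5,40],
    [0,0,0,0,0,0,40]
  ]
}}

```text
t: 30.42
eef_pos: [596.2, -179.8, 86.8]
tcp_rot: [3.141, -0.0, 0.196]
ft_force: [-2.2, 1.3, 7.5]
opening: 0.526
grip_force: 30.0
```

Seated on the tray floor; release and rise.

Emit:
{"name": "jog_arm", "arguments": {
  "motion": [
    [0,0,0,0,0,-0.5,66],
    [0,0,0,0,0,0,70],
    [0,0,0,0,0,0,70],
    [0,0,0,0,0,0,70],
    [0,0,0,0,0,-30,70],
    [0,0,0,0,0,-50,70],
    [0,0,0,0,0,-50,70],
    [0,0,0,-50,-30,-30,70],
    [0,0,0,-50,-30,0,70],
    [0,0,0,0,0,0,70]
  ]
}}

```text
t: 31.68
eef_pos: [485.9, -140.0, 245.8]
tcp_rot: [-3.141, 0.001, 0.197]
ft_force: [0.3, -0.1, 0.0]
opening: 0.737
grip_force: 0.0
```

Run:
```python
from h import *
d=look("side");cv2.imwrite("pics/s4.png",d["color"][...,::-1])
print(env.state()["t"],env.state()["ft_force"])
```

```text
31.725 [0.47303707 0.33446967 0.11163705]
```

View pics/s4.png

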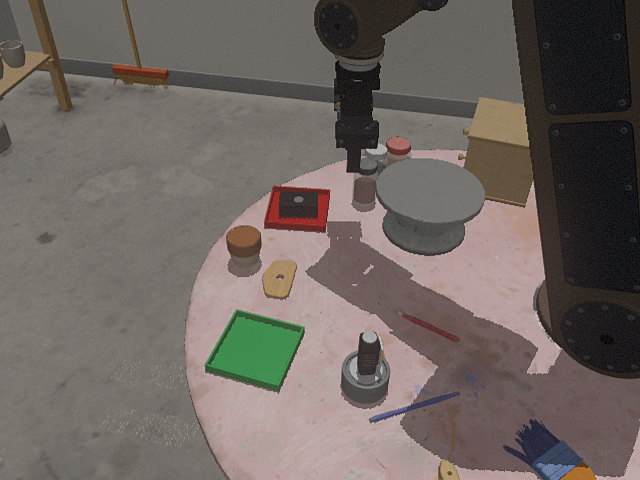

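The pad lies flat in the red tray (298,205), the gauge stands in its rest (367,360), and the jar, cup and rib have not moved.

```bash
python3 -c "
from cell import env
print(env.job_done())"
```

```text
the job is handed in; nothing more can be done
None
```

The pad has gone hard: its pointer rose about 26 mm into the red after a steady push of about 12 N, so it now lies flat in the red tray, the gauge is back upright in its rest, and the job is handed in.

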